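# Seat the large incense-stick holder in its tapered rack socket

### The arm

A 6-joint arm with a two-finger parallel gripper is mounted at the origin on the work surface. World frame = base frame: x ahead of the robot, y to its left, z up, the work surface at z = 0. Lengths are in m, angles in rad, forces in N, time in s.
With the tool pointing down it reaches from about 0.375 to 0.975 m from the base axis. Payload 3.8 kg.
Tool frame: the origin (TCP) lies midway between the tips of the shut fingers; the grasp point (between the pads) lies 19 mm behind it (bot.grip_point_offset is the z of the grasp point in the tool frame, in m); z points along the fingers, y is the line along which they close (so a half turn about z gives the same grasp; the last joint's range is limited). The gripper opens to 85 mm and grips with 20 to 120 N. Pads are 22 mm wide; open, the fingers measure 114 mm over their backs; the gripper's body (76 mm by 85 mm) begins 54 mm behind the grasp point. The pads swing forward as they close: fully open they stand 13 mm farther back than shut.
Start: joints at [-1.258, 0.264, 1.604, -0, 1.274, -0.037], TCP at [0.231, -0.634, 0.231] pointing down, gripper open.
Joint ranges: [-2.63, 2.63], [-0.94, 2.18], [0.31, 2.57], [-1.31, 4.45], [0, 2.66], [-2.55, 2.55]. Speed limits (rad/s): [2.57, 2.57, 3.14, 3.14, 3.14, 3.14].

### API

Orientations are given as a rotation vector (axis times angle).
In Python, from workcell import sensors, optics, order, bot gives the robot as it stands.
- The arm moves only by the tool play_rows, never from a script. Its argument "commands" is a list of rows, each a list of 6 numbers: the shift along the tool's x, y, z in cm, then the turn, a rotation vector about the tool's x, y, z in rad. In form: [[dx, dy, dz, wx, wy, wz], ...]. A call has 1 to 5 rows; each row shifts and turns the commanded pose from where the row before left it, along the tool's axes as they then stand; what a row does not reach is not made up. A row lasts 1/12 s, in which the tool goes at most 41.7 mm and 7.16 degrees, less where a joint would pass 70% of its speed; a pose out of reach is approached as far as the arm can. A call with a gripper value outside its range is refused whole. "grip" is the closure, from 0 (fully open) to 1 (shut), set as the call begins (left out, the last holds). The fingers move at their own pace and stop on an object; "force" is the grip in N (left out, the last holds). Time passes only in rows, so rows that do not move let the fingers close. It gives the time, the measured TCP pose, the force, the opening and the grip force at its end, in the units of the state.
- sensors.read_state(): the state, without advancing time (a new reading comes with each control period).
- optics.read_camera(name): name is "scene" or "top" or "wrist"; returns the picture (400x640x3 uint8, red, green, blue); there is no depth.
- optics.camera_info(name): a dict with "mtx" (3x3 intrinsics, pixels), "R" (3x3) and "t" (3): a world point X has camera coordinates R X + t. Camera axes: x right, y down, z forward; pixel columns grow to the right and rows downward; lengths in m; the calibration is good to about 2 mm. A picture is of the moment at which its call begins: read the wrist's pose just before it. camera_info takes no time and is no camera call; for the wrist camera it gives the pose at the moment of the call.
- order.finish_job(): hands the job in; it is judged then, once.
The state is a dict: "time": time; "q": joint angles; "joint_vel": joint speeds; "joint_torque": joint torques, N m; "tool_pos": TCP position; "tcp_rot": TCP orientation; "wrist_force": force on the tool from outside, world axes, zero at the start; "torque": the same for the moment, N m; "width": opening from 0.0 (shut) to 1.0 (fully open); "grip_force": force on a finger pad.
Only numpy, scipy, OpenCV 4.12 (cv2) and the standard library are available. Lean on these libraries where they do the work, as an engineer would, in place of code of your own. Each camera call takes 0.05 s, during which the arm holds its last target. There are 200 camera calls.

### The job

Stand the largest of the three porcelain stick holders in the rack socket that its tapered foot fits, and press it home on the taper, firmly but gently. Then check that it has not stuck: rock it so that it leans visibly against the socket, foot still down inside, and leave it standing free, fully home and upright, with everything else where it was.

Things in the scene. Friction and masses are not known exactly. Their poses are not given: they have to be found in the camera images.
- holder_large_mid (a point): largest of three ivory porcelain incense-stick holders on the tray: round, pawn-like, 112 mm high, 150 to 260 g. The point is its centre, on the axis 56 mm above the underside; z runs up the axis. Heights above the underside: 20-degree tapered foot to 31 mm, straight 47 mm waist to 41, 57 mm collar to 48, round neck 24 mm across from 52 to 99 (grip here), 31 mm bead on top
- holder_large_foot (a point): centre of the flat underside of the large holder's tapered foot, z up its axis. The foot is 24 mm across here and widens to 47 mm at 31 mm up (20 degrees half angle). Bed it with a straight push of 6 to 10 N for half a second, moving at 10 mm/s or less; over some 20 N, less with a side load, it may chip. Eased up 3 mm from home it can lean some 5 degrees against the taper: a good rock
- socket44_rim (a point): centre of the top rim of the cup that fits the large holder, z up; its brass ferrule (ferrule44) has a 44 mm mouth, 0 to 10 mm below this point: that differs each time and must be felt. Home, the foot's underside is 27 mm below the ferrule's mouth, so 27 to 37 mm below this point. The taper has a friction of about 0.3 and does not lock
- socket52_rim (a point): rim centre of the cup whose ferrule has a 52 mm mouth (too wide for any of the holders)
- socket35_rim (a point): rim centre of the cup whose ferrule has a 35 mm mouth (for the medium holder)
- socket28_rim (a point): rim centre of the cup whose ferrule has a 28 mm mouth (for the small holder)
- socket22_rim (a point): rim centre of the cup whose ferrule has a 22 mm mouth (too narrow for any of the holders)
- rack: slotted rosewood rack, fixed, 106 by 402 mm, rails 36 mm high; origin under its centre. Its five sockets stand 72 mm apart along its y, in any order: rosewood cups, 62 mm outside, 55 mm bore, rim 60 mm above the shelf, each with a fixed brass ferrule let in, whose hole tapers at 20 degrees half angle; only the mouths differ
- tray: low rosewood tray, fixed, 200 by 220 mm, floor 6 mm and rim 14 mm above the shelf; the three holders stand on it, about 110 mm apart, in any order; origin under its centre
- holder_medium_mid (a point): centre of the medium holder (90 mm high, 46 mm collar), to be left alone
- holder_small_mid (a point): centre of the small holder (72 mm high, 38 mm collar), to be left alone
- bowl_mid (a point): brass singing bowl, 120 mm across and 60 mm high, half-way up, to be left alone
- striker_mid (a point): maple striker, 173 mm long, lying; its middle, to be left alone
- snuffer_mid (a point): copper snuffing cap, 46 mm across and 63 mm high, half-way up, to be left alone
- stupa_mid (a point): sandstone stupa model, 76 mm square and 113 mm high, half-way up, to be left alone
- ashpot_mid (a point): blue glazed ash pot with two ears, 76 mm across and 55 mm high, half-way up, to be left alone
- incense_box_mid (a point): flat cardboard box of incense, 45 by 190 by 28 mm, its centre, to be left alone
Mind the look-alikes: they are no part of the job. Leave any red or turquoise look-alike of the part that bears holder_large_mid alone.

How it is judged:
By the outcome, as a careful person would: the job done as asked, in the order asked, and still so for the second after the job is handed in, with the robot touching nothing.
It also fails if it takes over 54 s, if anything falls off the work surface, if the arm or the gripper's body presses on something with over 40 N, if the wrist force passes 120 N, or if a joint passes its speed limit or range.

## Working session

There is one attempt and no reset: what is moved stays moved. The work goes in short steps, Python scripts to look and compute and a tool call to move; the robot and the scene stay as the last step left them, time stands still between calls to the robot, and variables do not carry over. Pictures are saved under pics/ and viewed, at most 10 in all, crops included, and the job is handed in when it is done.

Besides the shell and the picture viewer there is one more tool, called as name(argument=value, ...), one argument or row to a line, values as JSON. play_rows: Moves the arm, as the interface text tells. Its arguments: {"type":"object","properties":{"commands":{"type":"array","items":{"type":"array","items":{"type":"number"}}},"grip":{"type":"number"},"force":{"type":"number"}},"required":["commands"]}

```bash
mkdir -p pics; ls
python3 - <<'E'
from workcell import sensors, optics, order, bot
import cv2,numpy as np
for n in ("scene","top"):
    cv2.imwrite(f"pics/{n}0.png",optics.read_camera(n)[:,:,::-1])
    i=optics.camera_info(n);print(n,i["mtx"].round(1).tolist(),(-i["R"].T@i["t"]).round(3),i["R"].round(3).tolist())
s=sensors.read_state();print(s, bot.grip_point_offset)
E
```

```text
pics
scene [[452.7, 0.0, 325.1], [0.0, 452.7, 194.4], [0.0, 0.0, 1.0]] [ 1.486 -0.154  0.747] [[0.093, 0.996, 0.015], [0.583, -0.042, -0.812], [-0.807, 0.084, -0.584]]
top [[432.4, 0.0, 319.5], [0.0, 432.4, 197.1], [0.0, 0.0, 1.0]] [ 0.367 -0.04   1.292] [[-0.011, -1.0, -0.002], [-0.992, 0.011, -0.127], [0.127, 0.001, -0.992]]
{'time': 0.1, 'q': array([-1.25788179e+00,  2.64728297e-01,  1.60526713e+00, -4.25560674e-06,
        1.27369709e+00, -3.68998157e-02]), 'joint_vel': array([-0.00229846, -0.00235568, -0.00305885, -0.00107683,  0.00026906,
        0.00015593]), 'joint_torque': array([ 7.99367808e-04, -5.16706252e+01, -3.68590879e+01,  4.68843643e-05,
        6.33582822e-03, -2.26660273e-05]), 'tool_pos': array([ 0.23112764, -0.63347861,  0.23003647]), 'tcp_rot': array([-3.09161243e+00, -5.46329774e-01,  4.59792382e-04]), 'wrist_force': array([ 0.16391892, -0.49915538, -0.26239049]), 'torque': array([0.00996203, 0.01595944, 0.01352272]), 'grip_force': 0.0, 'width': 1.0016796321559378} -0.0187
```

View pics/scene0.png

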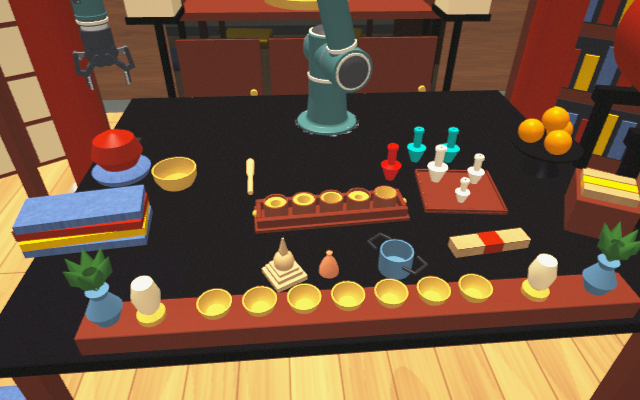

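View pics/top0.png

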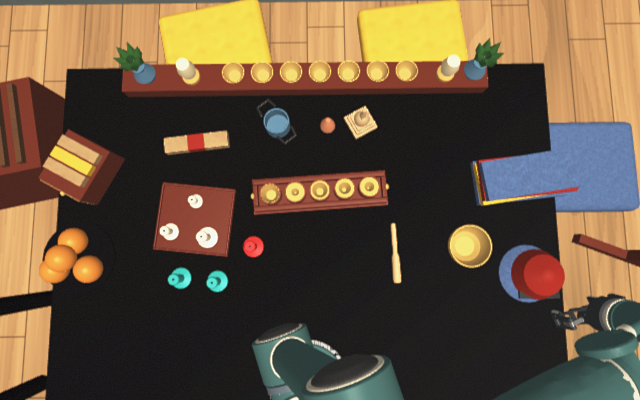

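The scene view shows three ivory holders on the tray: about (438,163) tall, (476,168) and (462,190). In the top view they are at (207,236), (169,231) and (195,200). The look-alikes, red (253,246) and turquoise (180,278) and (217,281), stand off the tray. The largest ivory one is the one at top (207,236), which I'll confirm in an enlarged crop.

Run:
```python
import cv2,numpy as np
a=cv2.imread("pics/top0.png")[165:295,150:395]
cv2.imwrite("pics/topc.png",cv2.resize(a,None,fx=3.25,fy=3.25,interpolation=cv2.INTER_CUBIC))
b=cv2.imread("pics/scene0.png")[120:235,245:510]
cv2.imwrite("pics/scenec.png",cv2.resize(b,None,fx=3,fy=3,interpolation=cv2.INTER_CUBIC))
```

```text
(no output)
```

View pics/topc.png

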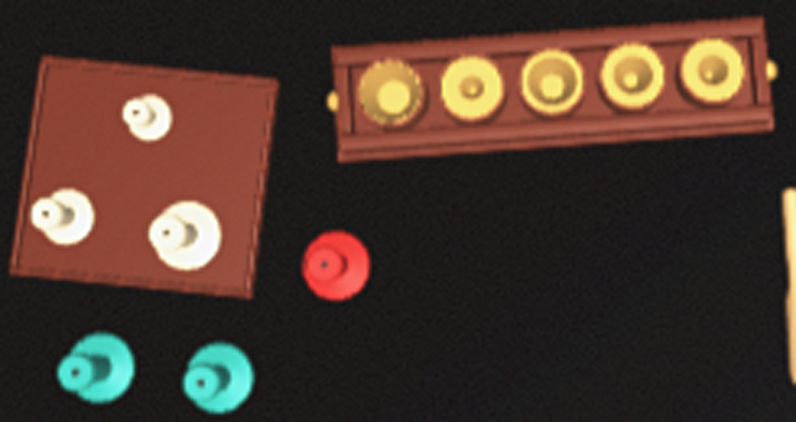

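View pics/scenec.png

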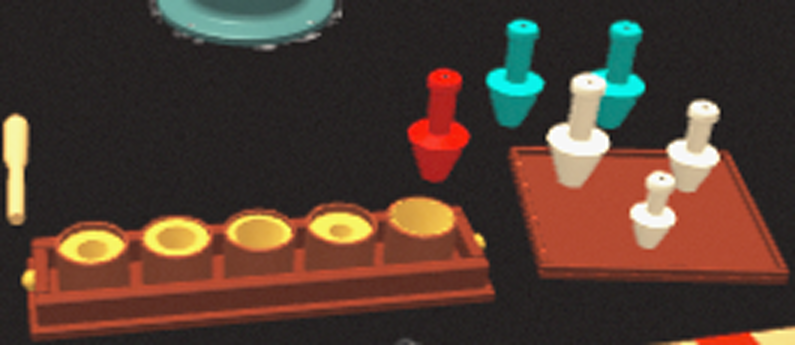

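The crops confirm it. The white holder with its bead at crop (167,232) and collar at (186,235) has the widest collar of the ivory ones and stands on the tray. Sockets left to right in the top crop are (391,91), (472,88), (552,82), (632,75) and (712,70). The leftmost looks like 52 and the middle like 44.

```bash
cat > h.py <<'E'
from workcell import sensors, optics, order, bot
import cv2,numpy as np
from scipy.spatial.transform import Rotation as Ro
def ray(i,u,v,z):
    d=i["R"].T@np.linalg.inv(i["mtx"])@[u,v,1]; c=-i["R"].T@i["t"]
    return c+d*(z-c[2])/d[2]
def proj(i,X):
    p=i["mtx"]@(i["R"]@np.asarray(X)+i["t"]); return p[:2]/p[2]
E
python3 - <<'E'
from h import *
np.set_printoptions(precision=4,suppress=True)
T=optics.camera_info("top");S=optics.camera_info("scene")
t=lambda u,v,z:ray(T,u/3.25+150-.35,v/3.25+165-.35,z)
s=lambda u,v,z:ray(S,u/3+245-.33,v/3+120-.33,z)
print("bead",t(167,232,.118),s(588,80,.118)); print("collar",t(186,235,.052),s(578,140,.052))
for a,b in zip([(391,91),(472,88),(552,82),(632,75),(712,70)],[(421,217),(341,225),(259,230),(177,236),(92,243)]):
    print(t(*a,.06),s(*b,.06))
R=Ro.from_rotvec(sensors.read_state()["tcp_rot"]).as_matrix();print(R)
W=optics.camera_info("wrist");print(W["mtx"],R.T@W["R"].T, R.T@(-W["R"].T@W["t"]-sensors.read_state()["tool_pos"]))
E
```

```text
bead [0.4141 0.2827 0.118 ] [0.4084 0.2819 0.118 ]
collar [0.4139 0.284  0.052 ] [0.4091 0.2829 0.052 ]
[0.5386 0.1031 0.06  ] [0.536  0.1024 0.06  ]
[0.5404 0.0314 0.06  ] [0.5428 0.0305 0.06  ]
[ 0.545  -0.0395  0.06  ] [ 0.545  -0.0413  0.06  ]
[ 0.5504 -0.1104  0.06  ] [ 0.5487 -0.1121  0.06  ]
[ 0.5541 -0.1814  0.06  ] [ 0.5535 -0.1845  0.06  ]
[[ 0.9394  0.3427 -0.0007]
 [ 0.3427 -0.9394  0.002 ]
 [ 0.0001 -0.0021 -1.    ]]
[[330.2215   0.     324.3864]
 [  0.     330.2215 200.3825]
 [  0.       0.       1.    ]] [[ 0.     -0.9561 -0.2931]
 [ 1.      0.0002 -0.0006]
 [ 0.0006 -0.2931  0.9561]] [ 0.0758 -0.0002 -0.1428]
```

Both views agree within 6 mm and the socket spacing is 72 mm as given. Next I move over the middle socket with the wrist camera.

play_rows(
  commands=[
    [2.5, -2.25, -1, 0, 0, 0],
    [2.5, -2.25, -1, 0, 0, 0],
    [2.5, -2.25, -1, 0, 0, 0],
    [2.5, -2.25, -1, 0, 0, 0],
    [2.5, -2.25, -1, 0, 0, 0],
  ],
)

```text
time: 0.52
tool_pos: [0.3104, -0.4839, 0.281]
tcp_rot: [-3.093, -0.545, 0.001]
wrist_force: [1.0, -0.3, -0.4]
width: 0.998
grip_force: 0.0
```

play_rows(
  commands=[
    [2.5, -2.25, 0, 0, 0, 0],
    [2.5, -2.25, 0, 0, 0, 0],
    [2.5, -2.25, 0, 0, 0, 0],
    [2.5, -2.25, 0, 0, 0, 0],
    [2.5, -2.25, 0, 0, 0, 0],
  ],
)

```text
time: 0.93
tool_pos: [0.3893, -0.3353, 0.2809]
tcp_rot: [-3.093, -0.546, 0.0]
wrist_force: [1.2, 0.1, -0.3]
width: 0.999
grip_force: 0.0
```

play_rows(
  commands=[
    [2.5, -2.25, 0, 0, 0, 0],
    [2.5, -2.25, 0, 0, 0, 0],
    [2.5, -2.25, 0, 0, 0, 0],
    [2.5, -2.25, 0, 0, 0, 0],
    [2.5, -2.25, 0, 0, 0, 0],
  ],
)

```text
time: 1.35
tool_pos: [0.4681, -0.1868, 0.2809]
tcp_rot: [-3.093, -0.546, 0.001]
wrist_force: [-0.4, 0.0, 0.1]
width: 1.003
grip_force: 0.0
```

play_rows(
  commands=[
    [2.5, -2.25, 0, 0, 0, 0],
    [2.5, -2.25, 0, 0, 0, 0],
    [2.5, -2.25, 0, 0, 0, 0],
    [2.5, -2.25, 0, 0, 0, 0],
    [2.5, -2.25, 0, 0, 0, 0],
  ],
)

```text
time: 1.77
tool_pos: [0.547, -0.0383, 0.2808]
tcp_rot: [-3.093, -0.547, 0.001]
wrist_force: [0.8, -0.8, -0.0]
width: 1.001
grip_force: 0.0
```

play_rows(
  commands=[
    [0, 0, 1, 0, 0, -0.12],
    [0, 0, 1, 0, 0, -0.12],
    [0, 0, 1, 0, 0, -0.12],
    [0, 0, 1, 0, 0, -0.12],
    [0, 0, 1, 0, 0, -0.12],
  ],
)

```text
time: 2.18
tool_pos: [0.5465, -0.0397, 0.2302]
tcp_rot: [-2.789, -1.445, 0.001]
wrist_force: [-0.4, 0.0, -0.6]
width: 0.997
grip_force: 0.0
```

play_rows(
  commands=[
    [0, 0, 0, 0, 0, -0.12],
    [0, 0, 0, 0, 0, -0.12],
    [0, 0, 0, 0, 0, -0.12],
    [0, 0, 0, 0, 0, -0.12],
    [0, 0, 0, 0, 0, -0.12],
  ],
)

```text
time: 2.6
tool_pos: [0.5464, -0.0399, 0.2306]
tcp_rot: [-2.237, -2.204, 0.001]
wrist_force: [0.3, -0.8, -0.6]
width: 0.999
grip_force: 0.0
```

Run:
```python
from h import *
W=optics.camera_info("wrist");im=optics.read_camera("wrist")
cv2.imwrite("pics/w1.png",im[:,:,::-1]);np.savez("w1.npz",**W)
s=sensors.read_state();print(s["time"],s["tool_pos"],Ro.from_rotvec(s["tcp_rot"]).as_matrix().round(3),s["wrist_force"])
```

```text
2.65 [ 0.54639518 -0.03994585  0.23064146] [[ 0.01   1.    -0.001]
 [ 1.    -0.01   0.   ]
 [ 0.    -0.001 -1.   ]] [-0.3773664   0.19329668  0.63924797]
```

View pics/w1.png

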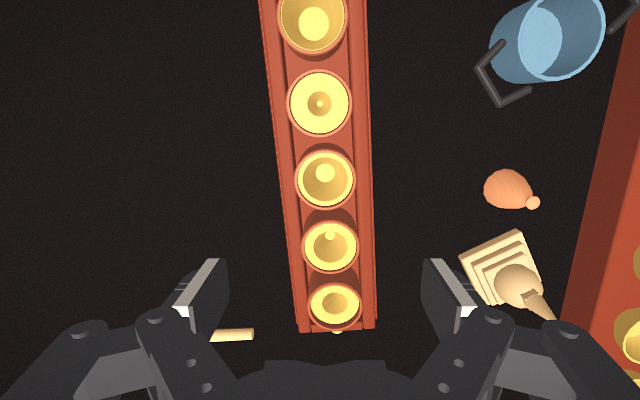

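The wrist view shows five cups from top to bottom: (312,20) widest, (320,103) with a tiny hole, (325,180), (330,246) and (335,304). An enlarged crop will let me compare their mouths with the 55 mm bore.

Run:
```python
import cv2
a=cv2.imread("pics/w1.png")[140:340,270:390]
b=cv2.imread("pics/w1.png")[0:140,250:390]
a=cv2.resize(a,None,fx=3,fy=3,interpolation=cv2.INTER_CUBIC)
b=cv2.copyMakeBorder(cv2.resize(b,None,fx=3,fy=3,interpolation=cv2.INTER_CUBIC),0,180,0,0,cv2.BORDER_CONSTANT)
cv2.imwrite("pics/w1c.png",cv2.hconcat([a,b]))
```

```text
(no output)
```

View pics/w1c.png

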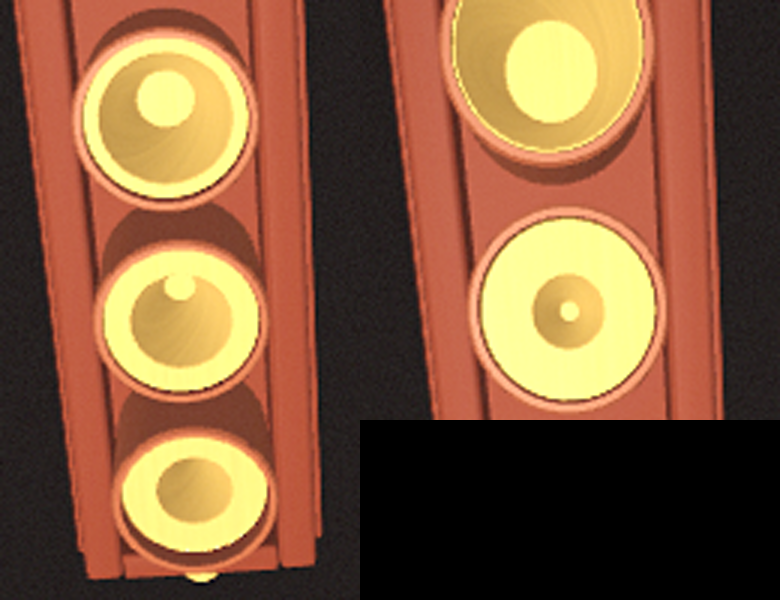

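Mouth to bore ratios give S3 at about 44 mm, S4 at about 35, S5 at about 28, S2 at about 22 and S1 at 52, so S3 (325,180) is the target. I now move over the holder.

play_rows(
  commands=[
    [3.2, -1.35, 0, 0, 0, 0],
    [3.2, -1.35, 0, 0, 0, 0],
    [3.2, -1.35, 0, 0, 0, 0],
    [3.2, -1.35, 0, 0, 0, 0],
    [3.2, -1.35, 0, 0, 0, 0],
  ],
)

```text
time: 3.07
tool_pos: [0.4816, 0.1224, 0.2309]
tcp_rot: [-2.248, -2.194, 0.001]
wrist_force: [0.7, -0.6, 0.0]
width: 0.998
grip_force: 0.0
```

play_rows(
  commands=[
    [3.2, -1.35, 0, 0, 0, 0],
    [3.2, -1.35, 0, 0, 0, 0],
    [3.2, -1.35, 0, 0, 0, 0],
    [3.2, -1.35, 0, 0, 0, 0],
    [3.2, -1.35, 0, 0, 0, 0],
  ],
)

```text
time: 3.48
tool_pos: [0.4174, 0.284, 0.2311]
tcp_rot: [-2.248, -2.195, 0.0]
wrist_force: [0.5, 1.4, 0.1]
width: 1.002
grip_force: 0.0
```

Run:
```python
from h import *
W=optics.camera_info("wrist");im=optics.read_camera("wrist")
cv2.imwrite("pics/w2.png",im[:,:,::-1]);np.savez("w2.npz",**W)
s=sensors.read_state();print(s["time"],s["tool_pos"],Ro.from_rotvec(s["tcp_rot"]).as_matrix().round(3))
print("rim44",ray(np.load("w1.npz"),324.7,179,.06))
```

```text
3.5333 [0.4152016  0.2892612  0.23114217] [[ 0.021  1.    -0.002]
 [ 1.    -0.021  0.005]
 [ 0.005 -0.002 -1.   ]]
rim44 [ 0.54729352 -0.03869583  0.06      ]
```

View pics/w2.png

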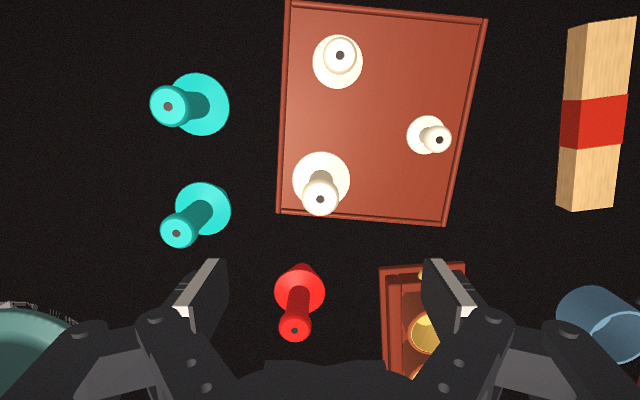

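The wrist view shows the large holder's bead at (320,199) and its collar at about (321,181). The medium one is at (340,56), the small one at (438,138), the red at (294,330) and the turquoise ones at left.

Run:
```python
from h import *
W=np.load("w2.npz")
print(ray(W,320,199,.118),ray(W,321,181,.051),ray(W,340,56,.096))
print(sensors.read_state()["tool_pos"])
```

```text
[0.41460954 0.28236728 0.118     ] [0.41471271 0.28103531 0.051     ] [0.43286124 0.39122773 0.096     ]
[0.4152016  0.2892612  0.23114217]
```

play_rows(
  commands=[
    [0, 0, 2, 0, 0, 0],
    [0, 0, 2, 0, 0, 0],
    [0, 0, 2, 0, 0, 0],
    [0, 0, 2, 0, 0, 0],
    [0, 0, 0, 0, 0, 0],
  ],
)

```text
time: 3.95
tool_pos: [0.4154, 0.2807, 0.1466]
tcp_rot: [-2.245, -2.195, 0.013]
wrist_force: [0.0, -1.1, -0.6]
width: 1.003
grip_force: 0.0
```

play_rows(
  commands=[
    [0, 0, 0, 0, 0, 0],
    [0, 0, 0, 0, 0, 0],
    [0, 0, 0, 0, 0, 0],
  ],
)

```text
time: 4.2
tool_pos: [0.4197, 0.2832, 0.153]
tcp_rot: [2.245, 2.197, 0.004]
wrist_force: [-0.0, 0.1, -0.5]
width: 0.998
grip_force: 0.0
```

play_rows(
  commands=[
    [0, 0, 0, 0, 0, 0],
    [0, 0, 0, 0, 0, 0],
    [0, 0, 0, 0, 0, 0],
  ],
)

```text
time: 4.45
tool_pos: [0.4191, 0.283, 0.1522]
tcp_rot: [2.245, 2.197, 0.003]
wrist_force: [-0.8, -0.9, 0.2]
width: 1.004
grip_force: 0.0
```

play_rows(
  commands=[
    [0, 0, 0, 0, 0, 0],
    [0, 0, 0, 0, 0, 0],
    [0, 0, 0, 0, 0, 0],
  ],
)

```text
time: 4.7
tool_pos: [0.4186, 0.2827, 0.1513]
tcp_rot: [2.245, 2.198, 0.0]
wrist_force: [-0.6, -0.6, 0.2]
width: 1.001
grip_force: 0.0
```

Run:
```python
from h import *
s=sensors.read_state();print(s["time"],s["tool_pos"],s["joint_vel"].round(3),s["q"].round(3),Ro.from_rotvec(s["tcp_rot"]).as_matrix().round(4))
```

```text
4.7 [0.41856886 0.28274838 0.15134634] [-0.    -0.     0.003  0.001 -0.002 -0.   ] [0.545 0.008 2.047 0.    1.087 0.566] [[ 0.021   0.9998  0.    ]
 [ 0.9998 -0.021   0.    ]
 [ 0.      0.     -1.    ]]
```

play_rows(
  commands=[
    [0, -0.4, 1.5, 0, 0, 0],
    [0, 0, 2, 0, 0, 0],
    [0, 0, 2, 0, 0, 0],
    [0, 0, 2, 0, 0, 0],
    [0, 0, 1.1, 0, 0, 0],
  ],
)

```text
time: 5.12
tool_pos: [0.4132, 0.282, 0.063]
tcp_rot: [-2.244, -2.198, 0.005]
wrist_force: [-0.0, -0.8, 0.2]
width: 1.0
grip_force: 0.0
```

play_rows(
  commands=[
    [0, 0, 0, 0, 0, 0],
    [0, 0, 0, 0, 0, 0],
    [0, 0, 0, 0, 0, 0],
    [0, 0, 0, 0, 0, 0],
    [0, 0, 0, 0, 0, 0],
  ],
)

```text
time: 5.53
tool_pos: [0.4156, 0.2835, 0.0667]
tcp_rot: [2.244, 2.198, 0.004]
wrist_force: [-0.1, 0.0, 0.1]
width: 0.996
grip_force: 0.0
```

Run:
```python
from h import *
W=optics.camera_info("wrist");im=optics.read_camera("wrist")[120:370,150:510]
cv2.imwrite("pics/w3.png",cv2.resize(im[:,:,::-1],None,fx=2,fy=2))
s=sensors.read_state();print(s["time"],s["tool_pos"],s["wrist_force"],proj(W,[.4145,.282,.118]))
```

```text
5.5833 [0.41543617 0.28337555 0.06649645] [-1.0094122  -0.16695302 -0.07359839] [318.99076483 340.73753225]
```

View pics/w3.png

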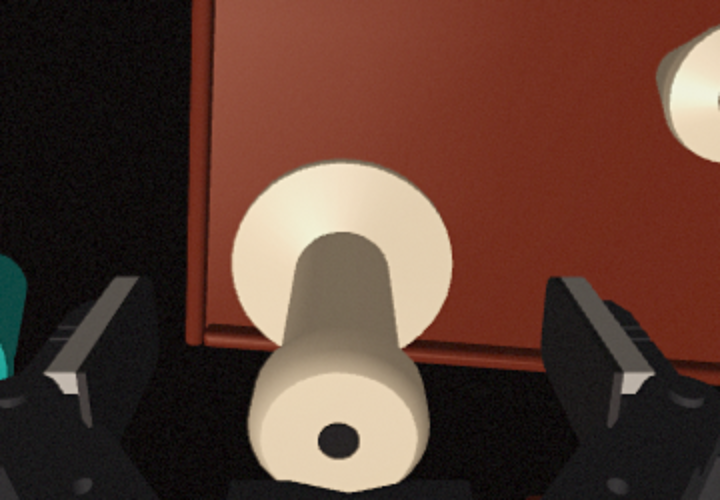

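The bead is at (319,340) in the full frame, exactly where predicted, and central between the pads. Closing now.

play_rows(
  commands=[
    [0, 0, 0, 0, 0, 0],
    [0, 0, 0, 0, 0, 0],
    [0, 0, 0, 0, 0, 0],
    [0, 0, 0, 0, 0, 0],
    [0, 0, 0, 0, 0, 0],
  ],
  grip=1,
  force=45,
)

```text
time: 6.0
tool_pos: [0.4146, 0.2828, 0.0653]
tcp_rot: [-2.245, -2.198, 0.0]
wrist_force: [-0.5, -0.9, 4.6]
width: 0.308
grip_force: 44.1
```

play_rows(
  commands=[
    [0, 0, 0, 0, 0, 0],
    [0, 0, 0, 0, 0, 0],
    [0, 0, 0, 0, 0, 0],
    [0, 0, 0, 0, 0, 0],
    [0, 0, 0, 0, 0, 0],
  ],
)

```text
time: 6.42
tool_pos: [0.4147, 0.2829, 0.0654]
tcp_rot: [2.245, 2.198, 0.0]
wrist_force: [-0.1, 0.4, 1.9]
width: 0.305
grip_force: 43.7
```

play_rows(
  commands=[
    [0, 0, -0.8, 0, 0, 0],
    [0, 0, -1.6, 0, 0, 0],
    [0, 0, -2, 0, 0, 0],
    [0, 0, -2, 0, 0, 0],
    [0, 0, -1.6, 0, 0, 0],
  ],
)

```text
time: 6.83
tool_pos: [0.4144, 0.2827, 0.1464]
tcp_rot: [2.245, 2.198, -0.0]
wrist_force: [0.4, 0.5, -2.3]
width: 0.298
grip_force: 44.2
```

play_rows(
  commands=[
    [-1.2, 0.5, 0, 0, 0, 0],
    [-2.2, 1, 0, 0, 0, 0],
    [-2.2, 1, 0, 0, 0, 0],
    [-2.2, 1, 0, 0, 0, 0],
    [-2.2, 1, 0, 0, 0, 0],
  ],
)

```text
time: 7.25
tool_pos: [0.4571, 0.1808, 0.1452]
tcp_rot: [-2.244, -2.198, 0.001]
wrist_force: [-0.1, 0.6, -1.3]
width: 0.307
grip_force: 44.2
```

play_rows(
  commands=[
    [-2.2, 1, 0, 0, 0, 0],
    [-2.2, 1, 0, 0, 0, 0],
    [-2.2, 1, 0, 0, 0, 0],
    [-2.2, 1, 0, 0, 0, 0],
    [-2.2, 0.9, 0, 0, 0, 0],
  ],
)

```text
time: 7.67
tool_pos: [0.504, 0.0697, 0.1451]
tcp_rot: [-2.244, -2.198, 0.001]
wrist_force: [0.9, 0.3, -2.4]
width: 0.309
grip_force: 44.2
```

play_rows(
  commands=[
    [-2.2, 0.9, 0, 0, 0, 0],
    [-2.2, 0.9, 0, 0, 0, 0],
    [-2.2, 0.9, 0, 0, 0, 0],
    [-2.2, 0.9, 0, 0, 0, 0],
    [-2, 0.8, 0, 0, 0, 0],
  ],
)

```text
time: 8.08
tool_pos: [0.5456, -0.0394, 0.145]
tcp_rot: [-2.244, -2.197, 0.001]
wrist_force: [0.2, 0.5, -2.2]
width: 0.302
grip_force: 44.2
```

play_rows(
  commands=[
    [0, 0, 0, 0, 0, 0],
    [0, 0, 0, 0, 0, 0],
    [0, 0, 0, 0, 0, 0],
    [0, 0, 0, 0, 0, 0],
    [0, 0, 0, 0, 0, 0],
  ],
)

```text
time: 8.5
tool_pos: [0.5453, -0.0372, 0.1451]
tcp_rot: [-2.243, -2.199, 0.0]
wrist_force: [-0.8, 0.1, -2.9]
width: 0.304
grip_force: 44.3
```

Run:
```python
from h import *
W=optics.camera_info("wrist");im=optics.read_camera("wrist")
cv2.imwrite("pics/w4.png",cv2.resize(im[80:400,170:470,::-1],None,fx=1.8,fy=1.8))
im=optics.read_camera("top");cv2.imwrite("pics/t4.png",im[:,:,::-1])
s=sensors.read_state();print(s["time"],s["tool_pos"],s["wrist_force"],s["torque"],Ro.from_rotvec(s["tcp_rot"]).as_matrix().round(4))
```

```text
8.6 [ 0.5455753  -0.03724004  0.14524303] [ 0.58418657 -0.77739978 -2.35915814] [-0.01459423 -0.02434969 -0.03007913] [[ 1.990e-02  9.998e-01 -2.000e-04]
 [ 9.998e-01 -1.990e-02  1.000e-04]
 [ 1.000e-04 -2.000e-04 -1.000e+00]]
```

View pics/w4.png

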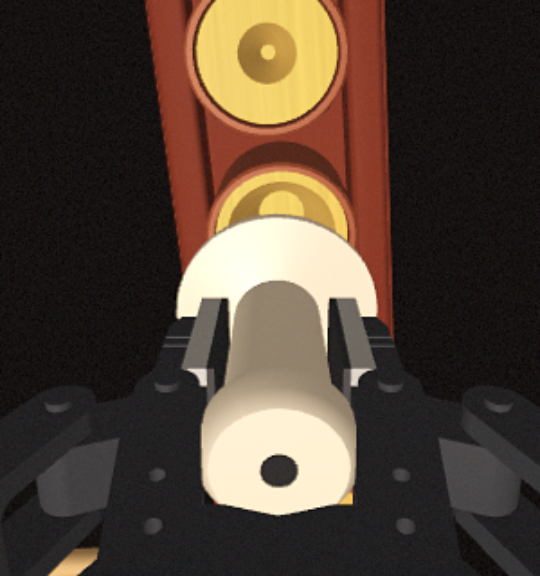

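The view shows the holder hanging straight, with its bead hole at full-frame (325,342). S2's rim centre is at (318,110), and the far edge of the 44 mm cup shows just behind the collar.

Run:
```python
from h import *
W=optics.camera_info("wrist")
f=lambda u,v,z:ray(W,u/1.8+170-.2,v/1.8+80-.2,z)
print("bead",f(279,471,.1978),"S2",f(267,54,.06),"->S3",f(267,54,.06)+[.0039,-.0719,0])
# S3 rim left/right edges visible
print(f(209,228,.06),f(355,228,.06), "rim top",f(282,164,.06))
W1=np.load("w1.npz")
g=lambda u,v:ray(W1,u/3+270-.33,v/3+140-.33,.06)
print("S3",g(165,118),"S4",g(180.5,321),"S2",ray(W1,(567-360)/3+250-.33,309/3-.33,.06))
```

```text
bead [ 0.54651313 -0.03794125  0.1978    ] S2 [0.54355157 0.03155776 0.06      ] ->S3 [ 0.54745157 -0.04034224  0.06      ]
[ 0.51844085 -0.0356835   0.06      ] [ 0.57732825 -0.0368448   0.06      ] rim top [ 0.54835754 -0.00998588  0.06      ]
S3 [ 0.54726428 -0.03869873  0.06      ] S4 [ 0.55156079 -0.11071372  0.06      ] S2 [0.54285409 0.032607   0.06      ]
```

play_rows(
  commands=[
    [-0.1, 0.1, 1, 0, 0, 0],
    [-0.1, 0, 1.2, 0, 0, 0],
    [0, 0, 1, 0, 0, 0],
    [0, 0, 0.8, 0, 0, 0],
    [0, 0, 0.4, 0, 0, 0],
  ],
)

```text
time: 9.02
tool_pos: [0.5451, -0.0398, 0.0986]
tcp_rot: [-2.242, -2.196, 0.004]
wrist_force: [1.0, -0.9, -2.7]
width: 0.305
grip_force: 44.3
```

play_rows(
  commands=[
    [0, 0, 0, 0, 0, 0],
    [0, 0, 0, 0, 0, 0],
    [0, 0, 0, 0, 0, 0],
    [0, 0, 0, 0, 0, 0],
  ],
)

```text
time: 9.35
tool_pos: [0.5475, -0.0401, 0.102]
tcp_rot: [2.244, 2.197, 0.001]
wrist_force: [0.4, 0.8, -2.9]
width: 0.303
grip_force: 44.3
```

play_rows(
  commands=[
    [0, 0, 0.07, 0, 0, 0],
    [0, 0, 0.07, 0, 0, 0],
    [0, 0, 0.07, 0, 0, 0],
    [0, 0, 0.07, 0, 0, 0],
    [0, 0, 0, 0, 0, 0],
  ],
)

```text
time: 9.77
tool_pos: [0.5467, -0.04, 0.0984]
tcp_rot: [-2.245, -2.198, 0.0]
wrist_force: [-0.5, -0.1, -2.6]
width: 0.301
grip_force: 44.3
```

play_rows(
  commands=[
    [0, 0, 0.07, 0, 0, 0],
    [0, 0, 0.07, 0, 0, 0],
    [0, 0, 0.07, 0, 0, 0],
    [0, 0, 0.07, 0, 0, 0],
    [0, 0, 0, 0, 0, 0],
  ],
)

```text
time: 10.18
tool_pos: [0.5466, -0.04, 0.0954]
tcp_rot: [-2.244, -2.198, 0.0]
wrist_force: [-0.1, -0.3, -2.4]
width: 0.307
grip_force: 44.3
```

play_rows(
  commands=[
    [0, 0, 0.05, 0, 0, 0],
    [0, 0, 0.05, 0, 0, 0],
    [0, 0, 0, 0, 0, 0],
  ],
)

```text
time: 10.43
tool_pos: [0.5468, -0.04, 0.0946]
tcp_rot: [-2.245, -2.198, 0.0]
wrist_force: [-0.4, -1.1, -3.3]
width: 0.31
grip_force: 44.3
```

play_rows(
  commands=[
    [0, 0, 0.05, 0, 0, 0],
    [0, 0, 0.05, 0, 0, 0],
    [0, 0, 0, 0, 0, 0],
  ],
)

```text
time: 10.68
tool_pos: [0.5467, -0.04, 0.0936]
tcp_rot: [-2.245, -2.198, 0.0]
wrist_force: [0.6, -0.7, -2.5]
width: 0.304
grip_force: 44.3
```

play_rows(
  commands=[
    [0, 0, 0.05, 0, 0, 0],
    [0, 0, 0.05, 0, 0, 0],
    [0, 0, 0, 0, 0, 0],
  ],
)

```text
time: 10.93
tool_pos: [0.5467, -0.04, 0.0926]
tcp_rot: [-2.245, -2.198, 0.0]
wrist_force: [-0.5, -0.3, -2.4]
width: 0.306
grip_force: 44.3
```

play_rows(
  commands=[
    [0, 0, 0.05, 0, 0, 0],
    [0, 0, 0.05, 0, 0, 0],
    [0, 0, 0, 0, 0, 0],
  ],
)

```text
time: 11.18
tool_pos: [0.5468, -0.04, 0.0916]
tcp_rot: [-2.245, -2.198, 0.0]
wrist_force: [0.1, 0.6, -2.2]
width: 0.307
grip_force: 44.3
```

play_rows(
  commands=[
    [0, 0, 0.05, 0, 0, 0],
    [0, 0, 0.05, 0, 0, 0],
    [0, 0, 0, 0, 0, 0],
  ],
)

```text
time: 11.43
tool_pos: [0.5467, -0.04, 0.0906]
tcp_rot: [-2.244, -2.198, 0.0]
wrist_force: [0.4, -0.0, -1.7]
width: 0.303
grip_force: 44.3
```

play_rows(
  commands=[
    [0, 0, 0.05, 0, 0, 0],
    [0, 0, 0.05, 0, 0, 0],
    [0, 0, 0, 0, 0, 0],
  ],
)

```text
time: 11.68
tool_pos: [0.5467, -0.04, 0.0895]
tcp_rot: [-2.245, -2.198, 0.0]
wrist_force: [-0.0, 0.3, -2.8]
width: 0.303
grip_force: 44.3
```

play_rows(
  commands=[
    [0, 0, 0.05, 0, 0, 0],
    [0, 0, 0, 0, 0, 0],
  ],
)

```text
time: 11.85
tool_pos: [0.5468, -0.04, 0.0891]
tcp_rot: [2.245, 2.198, 0.0]
wrist_force: [-0.0, 0.1, -3.1]
width: 0.301
grip_force: 44.3
```

play_rows(
  commands=[
    [0, 0, 0.05, 0, 0, 0],
    [0, 0, 0.05, 0, 0, 0],
    [0, 0, 0, 0, 0, 0],
  ],
)

```text
time: 12.1
tool_pos: [0.5471, -0.04, 0.0882]
tcp_rot: [2.244, 2.198, 0.001]
wrist_force: [1.2, 0.1, -1.7]
width: 0.304
grip_force: 44.3
```

play_rows(
  commands=[
    [0, 0, 0.05, 0, 0, 0],
    [0, 0, 0, 0, 0, 0],
  ],
)

```text
time: 12.27
tool_pos: [0.5471, -0.0401, 0.0878]
tcp_rot: [2.244, 2.198, 0.001]
wrist_force: [0.7, 0.6, -2.9]
width: 0.307
grip_force: 44.3
```

play_rows(
  commands=[
    [0, 0.03, 0.05, 0, 0, 0],
    [0, 0, 0, 0, 0, 0],
  ],
)

```text
time: 12.43
tool_pos: [0.5472, -0.04, 0.0876]
tcp_rot: [2.245, 2.198, 0.0]
wrist_force: [-1.0, 0.7, 1.0]
width: 0.3
grip_force: 44.2
```

play_rows(
  commands=[
    [0, 0.02, 0.05, 0, 0, 0],
    [0, 0, 0, 0, 0, 0],
  ],
)

```text
time: 12.6
tool_pos: [0.5474, -0.04, 0.0875]
tcp_rot: [2.245, 2.198, 0.0]
wrist_force: [-2.5, 0.3, 4.5]
width: 0.303
grip_force: 44.0
```

Run:
```python
from h import *
s=sensors.read_state();print(s["tool_pos"],s["wrist_force"],s["torque"],s["tcp_rot"])
```

```text
[ 0.5474122  -0.04004684  0.08750138] [-2.50731678  0.31518562  4.48396885] [0.03494731 0.4116143  0.00968477] [2.24465499e+00 2.19795419e+00 2.36347539e-05]
```

Contact comes at TCP z of about 0.0876, inside the expected home window. I ease off the side load and hold about 8 N.

play_rows(
  commands=[
    [0, -0.03, 0.01, 0, 0, 0],
    [0, 0, 0, 0, 0, 0],
  ],
)

```text
time: 12.77
tool_pos: [0.5474, -0.04, 0.0875]
tcp_rot: [2.244, 2.198, 0.001]
wrist_force: [-2.1, 1.1, 4.4]
width: 0.306
grip_force: 44.0
```

play_rows(
  commands=[
    [0, -0.02, 0.03, 0, 0, 0],
    [0, 0, 0, 0, 0, 0],
  ],
)

```text
time: 12.93
tool_pos: [0.5474, -0.0401, 0.0875]
tcp_rot: [2.244, 2.197, 0.001]
wrist_force: [-2.3, 0.1, 6.4]
width: 0.303
grip_force: 43.9
```

play_rows(
  commands=[
    [0, 0, 0, 0, 0, 0],
    [0, 0, 0, 0, 0, 0],
    [0, 0, 0, 0, 0, 0],
  ],
)

```text
time: 13.18
tool_pos: [0.5474, -0.0401, 0.0875]
tcp_rot: [2.244, 2.197, 0.001]
wrist_force: [-3.1, 0.4, 6.4]
width: 0.309
grip_force: 44.0
```

play_rows(
  commands=[
    [0, 0, 0, 0, 0, 0],
    [0, 0, 0, 0, 0, 0],
    [0, 0, 0, 0, 0, 0],
    [0, 0, 0, 0, 0, 0],
  ],
)

```text
time: 13.52
tool_pos: [0.5474, -0.0401, 0.0875]
tcp_rot: [2.244, 2.197, 0.001]
wrist_force: [-2.5, 1.1, 6.2]
width: 0.302
grip_force: 43.9
```

play_rows(
  commands=[
    [0, 0, -0.08, 0, 0, 0],
    [0, 0, -0.08, 0, 0, 0],
    [0, 0, -0.08, 0, 0, 0],
    [0, 0, -0.08, 0, 0, 0],
    [0, 0, -0.08, 0, 0, 0],
  ],
)

```text
time: 13.93
tool_pos: [0.5464, -0.04, 0.0898]
tcp_rot: [-2.244, -2.197, 0.001]
wrist_force: [0.5, -0.4, -1.8]
width: 0.307
grip_force: 44.3
```

play_rows(
  commands=[
    [0, 0, 0, 0, 0, 0],
    [0, 0, 0, 0, 0, 0],
    [0, 0, 0, 0, 0, 0],
  ],
)

```text
time: 14.18
tool_pos: [0.5465, -0.04, 0.09]
tcp_rot: [-2.244, -2.198, 0.001]
wrist_force: [0.1, -0.4, -1.9]
width: 0.306
grip_force: 44.3
```

play_rows(
  commands=[
    [0, 0.05, -0.06, 0, 0, 0],
    [0, 0.065, 0, 0.015, 0, 0],
    [0, 0.065, 0, 0.015, 0, 0],
    [0, 0.065, 0, 0.015, 0, 0],
    [0, 0, 0, 0, 0, 0],
  ],
)

```text
time: 14.6
tool_pos: [0.55, -0.0401, 0.0909]
tcp_rot: [-2.221, -2.175, 0.05]
wrist_force: [-0.9, 0.4, -3.1]
width: 0.303
grip_force: 44.3
```

play_rows(
  commands=[
    [0, 0.065, 0, 0.015, 0, 0],
    [0, 0, 0, 0, 0, 0],
  ],
)

```text
time: 14.77
tool_pos: [0.5503, -0.0401, 0.0907]
tcp_rot: [-2.213, -2.167, 0.066]
wrist_force: [-0.2, 0.1, -2.1]
width: 0.305
grip_force: 44.3
```

Run:
```python
from h import *
s=sensors.read_state();R=Ro.from_rotvec(s["tcp_rot"]).as_matrix();print(s["tool_pos"],s["wrist_force"],s["torque"],np.degrees(np.arccos(-R[2,2])),R[:,2], s["tool_pos"]+R@[0,0,.0594])
```

```text
[ 0.55031381 -0.04010683  0.09074821] [-0.24453897  0.12347012 -2.11317734] [0.04560947 0.05249951 0.01021267] 3.491124937973281 [-0.0608802   0.00129302 -0.99814424] [ 0.54669752 -0.04003003  0.03145844]
```

play_rows(
  commands=[
    [0, 0.06, 0, 0.015, 0, 0],
    [0, 0, 0, 0, 0, 0],
  ],
)

```text
time: 14.93
tool_pos: [0.5508, -0.0401, 0.0907]
tcp_rot: [-2.205, -2.159, 0.082]
wrist_force: [-1.3, 0.4, -1.5]
width: 0.302
grip_force: 44.3
```

play_rows(
  commands=[
    [0, 0.06, 0, 0.015, 0, 0],
    [0, 0, 0, 0, 0, 0],
  ],
)

```text
time: 15.1
tool_pos: [0.5513, -0.0401, 0.0907]
tcp_rot: [-2.197, -2.151, 0.098]
wrist_force: [-0.8, 0.2, -2.0]
width: 0.298
grip_force: 44.3
```

Run:
```python
from h import *
s=sensors.read_state();R=Ro.from_rotvec(s["tcp_rot"]).as_matrix();print(s["tool_pos"],s["wrist_force"],s["torque"],np.degrees(np.arccos(-R[2,2])),s["tool_pos"]+R@[0,0,.0594])
```

```text
[ 0.55131644 -0.04010817  0.09074153] [-0.76050796  0.16431848 -1.9959729 ] [-0.01000261  0.09552534 -0.01589157] 5.216477417636619 [ 0.54591708 -0.039993    0.03158754]
```

play_rows(
  commands=[
    [0, 0.06, 0.03, 0.015, 0, 0],
    [0, 0, 0, 0, 0, 0],
  ],
)

```text
time: 15.27
tool_pos: [0.5519, -0.0401, 0.0906]
tcp_rot: [-2.189, -2.143, 0.114]
wrist_force: [-1.0, -0.0, 0.4]
width: 0.303
grip_force: 44.2
```

play_rows(
  commands=[
    [0, 0.02, 0.03, 0, 0, 0],
    [0, 0, 0, 0, 0, 0],
  ],
)

```text
time: 15.43
tool_pos: [0.5519, -0.0401, 0.0906]
tcp_rot: [-2.19, -2.144, 0.113]
wrist_force: [-2.1, 0.3, 2.0]
width: 0.302
grip_force: 44.1
```

It leans at about 6 degrees with a light contact force of about 4.5 N. I hold briefly, then bring it upright.

play_rows(
  commands=[
    [0, 0, 0, 0, 0, 0],
    [0, 0, 0, 0, 0, 0],
    [0, 0, 0, 0, 0, 0],
    [0, -0.02, -0.06, 0, 0, 0],
    [0, -0.06, 0, -0.015, 0, 0],
  ],
)

```text
time: 15.85
tool_pos: [0.5513, -0.0401, 0.0904]
tcp_rot: [-2.198, -2.152, 0.097]
wrist_force: [-2.6, 0.3, -1.2]
width: 0.302
grip_force: 44.2
```

play_rows(
  commands=[
    [0, -0.06, 0, -0.015, 0, 0],
    [0, -0.06, 0, -0.015, 0, 0],
    [0, -0.065, 0, -0.015, 0, 0],
    [0, -0.065, 0, -0.015, 0, 0],
    [0, -0.065, 0, -0.015, 0, 0],
  ],
)

```text
time: 16.27
tool_pos: [0.5478, -0.04, 0.0908]
tcp_rot: [-2.238, -2.191, 0.015]
wrist_force: [0.3, 0.2, -2.0]
width: 0.302
grip_force: 44.4
```

play_rows(
  commands=[
    [0, -0.065, 0, -0.015, 0, 0],
    [0, 0, 0, 0, 0, 0],
    [0, 0, 0, 0, 0, 0],
    [0, 0, 0, 0, 0, 0],
  ],
)

```text
time: 16.6
tool_pos: [0.5475, -0.0401, 0.0911]
tcp_rot: [2.244, 2.198, 0.0]
wrist_force: [0.3, 1.2, -3.1]
width: 0.3
grip_force: 44.4
```

Run:
```python
from h import *
s=sensors.read_state();R=Ro.from_rotvec(s["tcp_rot"]).as_matrix();print(s["tool_pos"],s["wrist_force"],s["torque"],R[:,2],s["tool_pos"]+R@[0,0,.0594])
```

```text
[ 0.54747863 -0.04005009  0.09111279] [ 0.25432087  1.18363962 -3.05096623] [ 0.02969122  0.03323507 -0.00924905] [ 4.16876237e-04 -2.16517463e-05 -9.99999913e-01] [ 0.54750339 -0.04005137  0.03171279]
```

play_rows(
  commands=[
    [0, 0, 0.07, 0, 0, 0],
    [0, 0, 0.07, 0, 0, 0],
    [0, 0, 0.06, 0, 0, 0],
    [0, 0, 0.06, 0, 0, 0],
    [0, 0, 0, 0, 0, 0],
  ],
)

```text
time: 17.02
tool_pos: [0.5473, -0.04, 0.0881]
tcp_rot: [-2.244, -2.198, 0.0]
wrist_force: [0.4, -0.4, -2.1]
width: 0.305
grip_force: 44.4
```

play_rows(
  commands=[
    [0, 0, 0.05, 0, 0, 0],
    [0, 0, 0.05, 0, 0, 0],
    [0, 0, 0, 0, 0, 0],
  ],
)

```text
time: 17.27
tool_pos: [0.5474, -0.04, 0.0876]
tcp_rot: [-2.245, -2.198, -0.0]
wrist_force: [-1.7, -0.3, -0.8]
width: 0.302
grip_force: 44.3
```

play_rows(
  commands=[
    [0, 0, 0.05, 0, 0, 0],
    [0, 0, 0, 0, 0, 0],
  ],
)

```text
time: 17.43
tool_pos: [0.5475, -0.04, 0.0876]
tcp_rot: [2.244, 2.198, 0.0]
wrist_force: [-2.9, 1.1, 4.5]
width: 0.302
grip_force: 44.1
```

play_rows(
  commands=[
    [0, 0, 0.03, 0, 0, 0],
    [0, 0, 0, 0, 0, 0],
    [0, 0, 0, 0, 0, 0],
  ],
)

```text
time: 17.68
tool_pos: [0.5476, -0.0401, 0.0875]
tcp_rot: [2.244, 2.198, 0.001]
wrist_force: [-3.6, 0.2, 6.7]
width: 0.306
grip_force: 44.0
```

play_rows(
  commands=[
    [0, 0, 0, 0, 0, 0],
    [0, 0, 0, 0, 0, 0],
    [0, 0, 0, 0, 0, 0],
    [0, 0, 0, 0, 0, 0],
    [0, 0, 0, 0, 0, 0],
  ],
)

```text
time: 18.1
tool_pos: [0.5476, -0.0401, 0.0875]
tcp_rot: [2.244, 2.198, 0.001]
wrist_force: [-3.8, 0.8, 6.8]
width: 0.302
grip_force: 44.0
```

play_rows(
  commands=[
    [0, 0, -0.05, 0, 0, 0],
    [0, 0, -0.01, 0, 0, 0],
    [0, 0, 0, 0, 0, 0],
  ],
)

```text
time: 18.35
tool_pos: [0.5475, -0.0401, 0.0876]
tcp_rot: [2.244, 2.198, 0.0]
wrist_force: [-2.5, 0.4, 5.6]
width: 0.303
grip_force: 44.1
```

play_rows(
  commands=[
    [0, 0, -0.05, 0, 0, 0],
    [0, 0, 0, 0, 0, 0],
    [0, 0, 0, 0, 0, 0],
  ],
)

```text
time: 18.6
tool_pos: [0.5474, -0.04, 0.0876]
tcp_rot: [2.245, 2.198, 0.0]
wrist_force: [-1.9, 0.9, 2.8]
width: 0.305
grip_force: 44.2
```

play_rows(
  commands=[
    [0, 0, 0, 0, 0, 0],
    [0, 0, 0, 0, 0, 0],
    [0, 0, 0, 0, 0, 0],
    [0, 0, 0, 0, 0, 0],
    [0, 0, 0, 0, 0, 0],
  ],
  grip=0,
)

```text
time: 19.02
tool_pos: [0.5474, -0.0401, 0.0875]
tcp_rot: [2.245, 2.198, 0.0]
wrist_force: [0.6, 1.0, 0.3]
width: 0.982
grip_force: 0.0
```

play_rows(
  commands=[
    [0, 0, 0, 0, 0, 0],
    [0, 0, 0, 0, 0, 0],
    [0, 0, 0, 0, 0, 0],
    [0, 0, 0, 0, 0, 0],
    [0, 0, 0, 0, 0, 0],
  ],
)

```text
time: 19.43
tool_pos: [0.5473, -0.04, 0.0877]
tcp_rot: [2.245, 2.198, -0.0]
wrist_force: [-0.2, -0.6, 0.6]
width: 0.999
grip_force: 0.0
```

Released. I back off straight up, move aside and look.

play_rows(
  commands=[
    [0, 0, -0.8, 0, 0, 0],
    [0, 0, -1.5, 0, 0, 0],
    [0, 0, -2, 0, 0, 0],
    [0, 0, -2, 0, 0, 0],
    [0, 0, -2, 0, 0, 0],
  ],
)

```text
time: 19.85
tool_pos: [0.5472, -0.04, 0.172]
tcp_rot: [2.245, 2.198, -0.0]
wrist_force: [-0.0, 1.0, -0.4]
width: 1.004
grip_force: 0.0
```

play_rows(
  commands=[
    [0, 0, -2, 0, 0, 0],
    [0, 0, -2, 0, 0, 0],
    [0, 0, -1, 0, 0, 0],
    [0, -1.5, 0, 0, 0, 0],
    [0, -2.5, 0, 0, 0, 0],
  ],
)

```text
time: 20.27
tool_pos: [0.5094, -0.0394, 0.2224]
tcp_rot: [2.242, 2.196, 0.004]
wrist_force: [-0.8, 0.8, -0.8]
width: 0.999
grip_force: 0.0
```

play_rows(
  commands=[
    [0, -2.5, 0, 0, 0, 0],
    [0, -2.5, 0, 0, 0, 0],
    [0, -1.5, 0, 0, 0, 0],
    [0, 0, 0, 0, 0, 0],
    [0, 0, 0, 0, 0, 0],
  ],
)

```text
time: 20.68
tool_pos: [0.4421, -0.0378, 0.2208]
tcp_rot: [2.244, 2.197, 0.001]
wrist_force: [0.8, -0.1, -0.4]
width: 1.003
grip_force: 0.0
```

Run:
```python
from h import *
W=optics.camera_info("wrist")
w=optics.read_camera("wrist")[:,:,::-1];sc=optics.read_camera("scene")[:,:,::-1]
a=cv2.resize(sc[110:240,240:510],(800,385));b=cv2.resize(w[0:330,200:640],(280,210))
c=np.zeros((600,800,3),np.uint8);c[:385]=a;c[388:598,:280]=b
c[388:598,300:600]=cv2.resize(optics.read_camera("top")[160:300,150:350,::-1],(300,210))
cv2.imwrite("pics/fin.png",c)
S=optics.camera_info("scene")
for z in (.0282+.112,.0282+.048):print(proj(S,[.5474,-.0405,z]))
print(sensors.read_state()["time"],sensors.read_state()["tool_pos"])
```

```text
[332.13802059 170.69323635]
[331.53425951 191.74853325]
20.8333 [ 0.44332079 -0.03791484  0.22093328]
```

View pics/fin.png

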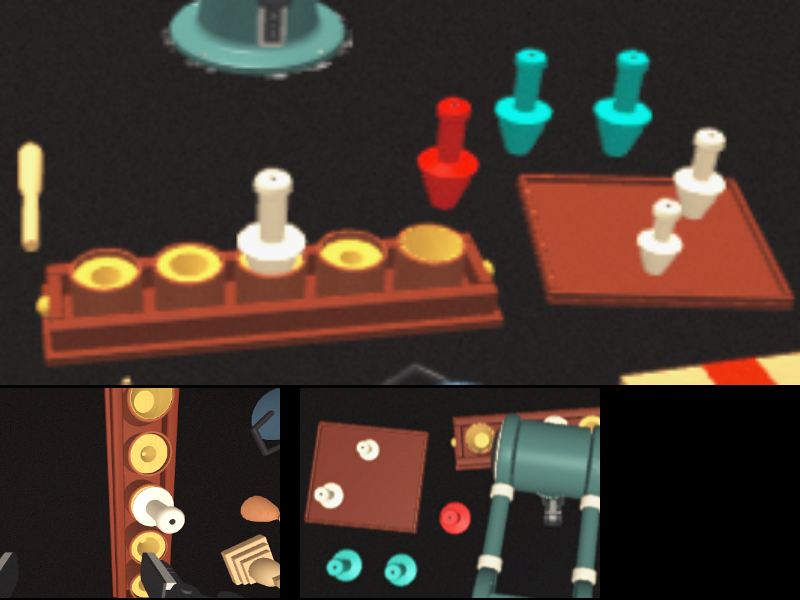

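The holder stands upright in the 44 mm cup, with its bead at scene pixel (332,169) against a predicted (332,171). Everything else is in place and the gripper is clear.

```bash
python3 -c "
from workcell import order
print(order.finish_job())"
```

```text
the job is handed in; nothing more can be done
None
```

I pressed the large holder home in the 44 mm socket at about 9 N, rocked it to about 6 degrees against the taper, pressed it home again and left it standing upright and free; I handed the job in at about 21 s, with the other objects in view still in place.

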